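Clamp the flask on the bench shaker with the sunk clamp knob

ROBOT

A 6-joint arm with a two-finger parallel gripper is mounted at the origin on the work surface. World frame = base frame: x ahead of the robot, y to its left, z up, the work surface at z = 0. Lengths are in mm, angles in degrees, forces in N, time in s.
With the tool pointing down it reaches from about 350 to 850 mm from the base axis. Payload 8.1 kg.
Tool frame: the origin (TCP) lies between the finger pads; the fingertips stand ahead of it and the grasp point (between the pads) lies 2 mm behind it (nose_length is the z of the fingertips in the tool frame, in mm); z points along the fingers, y is the direction in which the jaws open and shut (so a half turn about z gives the same grasp; the last joint's range is limited). The gripper opens to 85 mm and grips with 20 to 120 N. Pads are 22 mm wide; open, the fingers measure 114 mm over their backs; the gripper's body (76 mm by 85 mm) begins 54 mm behind the grasp point. The pads swing forward as they close: fully open they stand 13 mm farther back than shut.
Start: joints at [-70.726, 7.471, 85.268, -0, 87.261, -4.893], TCP at [245.662, -547.408, 248.292] pointing down, gripper open.
Joint ranges: [-169.43, 169.43], [-51.17, 129.36], [1.28, 143.12], [-76.62, 256.62], [0, 156.53], [-152.29, 152.29]. Speed limits (degrees/s): [136.94, 136.94, 159.86, 180, 180, 180].

INTERFACE

Orientations are given as [roll, pitch, yaw] about the fixed x, y, z axes, in that order (R = Rz(yaw) Ry(pitch) Rx(roll)).
In Python, from bench import * gives the robot as it stands.
- The arm moves only by the tool jog_arm, never from a script. Its argument "plan" is a list of rows, each a list of 3 entries, a list of its own where there are three numbers: the turn, a rotation vector about the tool's x, y, z in degrees, then the shift along the tool's x, y, z in m, then the gripper's target within -1 to 1 (fully open at 1, half-way at 0, shut at -1). A call has 1 to 12 rows; each row is the pose to reach, as a shift and turn from the pose commanded when the call began, along the tool's axes at that moment; what a row does not reach only later rows make up. A row lasts 1/8 s, in which the tool goes at most 62.5 mm and 10.7 degrees, less where a joint would pass 70% of its speed; a pose out of reach is approached as far as the arm can. A call with a gripper value outside its range is refused whole. The fingers move at their own pace and stop on an object; "force" is the grip in N (left out, the last holds). Time passes only in rows, so rows that repeat a pose let the fingers close. It gives the time, the measured TCP pose, the force and the opening at its end, in the units of the state.
- sense(): the state, without advancing time (a new reading comes with each control period).
- snapshot(name): name is "scene" or "top" or "wrist"; returns (picture, depth): 420x560x3 uint8, blue, green, red; 420x560 float32, mm along the optical axis (not along the pixel's ray), 0 where there is no reading.
- camera_info(name): a dict with "fov_y" (degrees; the focal length in pixels is half the picture's height over the tangent of half this angle, whatever the lens; pixels are square), "cx", "cy" (the principal point, pixels), "dist_coeffs" ([k1, k2, p1, p2, k3] as OpenCV has them; the pictures are not rectified), "origin" and "orientation" of the camera in the world. Camera axes: x right, y down, z forward; pixel columns grow to the right and rows downward; lengths in mm; the calibration is good to about 2 mm. A picture is of the moment at which its call begins: read the wrist's pose just before it. camera_info takes no time and is no camera call; for the wrist camera it gives the pose at the moment of the call.
- hand_in(): hands the job in, once; it reports no verdict.
The state is a dict: "time": time; "joint_pos": joint angles; "qd": joint speeds; "joint_efforts": joint torques, N m; "tool_pos": TCP position; "tcp_rot": TCP orientation; "ft_force": force on the tool from outside, world axes, zero at the start; "wrist_torque": the same for the moment, N m; "finger_gap": finger opening in mm.
Only numpy, scipy, OpenCV 4.12 (cv2) and the standard library are available. Lean on these libraries where they do the work, as an engineer would, in place of code of your own. Each camera call takes 0.05 s, during which the arm holds its last target.

TASK

Take the stoppered flask out of the blue tray and stand it on the shaker's deck between the two jaws. Then reach down through the round opening in the steel guard and turn the sunk red clamp knob clockwise until the jaw holds the flask firmly by feel, without over-tightening it. Take your hand away, do not push the jaw itself or force the guard, and leave the other things as they are.

Things in the scene. Friction and masses are not known exactly. Their poses are not given: they have to be found in the camera images.
- shaker: Bench shaker, switched off, fixed; 190 mm (x) by 330 mm (y). Origin: centre of its underside on the table; z up; control panel on its -x side. White base, grey carriage with a flat deck 118 mm above the table. The clamp on the deck works along the shaker's y: a sliding jaw (nearer the knob) pushes towards +y, against a V-jaw.
- flask_place (a point): Point on the deck at x = 0, y = 71 mm in the shaker's frame. A flask set down with its axis within 2.5 mm of it stands clear of both jaws. The V-jaw on its +y side (two rubber faces, 30 mm high) is bolted in a slot, set differently each time and not measured: a flask that touches both faces has its axis 3 to 15 mm beyond this point in +y. A clamped flask thus stands up to 15 mm from it.
- flask: 250 ml conical flask, clear, blue stopper, loose, upright, 0.14 to 0.22 kg, 153 mm high, in the blue tray (floor 4 mm, walls 36 mm high). Origin: centre of its underside. Foot 80 mm across with straight sides to 22 mm, cone to 98 mm, neck 34 mm across from 98 to 145 mm (grip it at about 125 mm), then the stopper, 29 mm across.
- guard: Steel guard plate, 150 mm (x) by 108 mm (y) by 4 mm, screwed on the deck over the well of the knob. It has one round opening, 90 mm across, centred on the knob's axis. Origin: centre of its underside, on the deck. A gripper must be partly closed to pass.
- opening (a point): Centre of the guard's opening, level with the guard's upper face, 122 mm above the table. It lies at x = 0, y = -110 mm in the shaker's frame.
- knob_grip (a point): Point on the knob's vertical axis, 101 mm above the table, 21 mm below the guard's upper face: the height to grip at. The knob is a red upright bar, 46 mm long, 16 mm thick, from 70 to 112 mm above the table, on a black disc 52 mm across. It sits in a well 97 mm across with its floor 62 mm above the table.
- clamp_knob (a joint): Knob angle, rad, growing clockwise from above, 0 (open) to 3.4; starts at 0 to 0.37. At 0 the bar lies along the shaker's x: bar yaw = shaker yaw - angle; half a turn looks the same. Moves the jaw 8 mm per rad. Drag 0.20 N m either way: it stays where left. After 0.7 to 2.7 rad of turning the jaw begins to press; turning then takes 0.008 N m more per N, 0.028 per 0.1 rad: 0.30 N m when right.
- jaw: Sliding aluminium jaw; springy rubber pad, 60 mm wide, 29 mm high, facing the flask (+y). Origin: on the deck, centre of the unsqueezed pad's face. Pad: about 1 mm per 5 N. Firm is 8 to 20 N on the flask (best 13 N, 0.37 rad of knob after it begins to press); over 28 N harms it. Sliding the flask takes 1 N. At rest the knob's drag can mask the load: compare while turning or after equal steps.
- tube_rack: Bystander: purple rack with four capped test tubes, 58 by 150 mm, 107 mm high, loose in the tray beside the flask. Origin: centre of its underside.
- jar: Bystander: dark jar with a yellow lid, 74 mm across, 105 mm high, on the table. Origin: centre of its underside.
- vinegar: Bystander: clear bottle with a red label and red cap, 72 mm across, 210 mm high, on the table. Origin: centre of its underside.
Not all that is in view belongs to the job. There is more than one size of the flask; the one meant has the size given above.

How it is judged (in metres and radians):
On the way, in this order (a step that is already met when the one before it is completed fails the run):
1. the flask stands upright on the deck between the jaws, let go, not yet clamped (distance between flask and flask_place below 0.022 m and angle between flask's own z axis and vertical below 0.08 rad and contact force between the fingers and flask below 0.1 N and contact force between jaw and flask below 5 N), for 0.2 s.
2. the knob has been turned until the jaw grips the flask (contact force between jaw and flask above 8 N and distance between flask and flask_place below 0.022 m), for 0.2 s.
At the end, for the whole second after the job is handed in: The flask stands upright (within 0.08 rad) and still on the deck between the jaws, within 22 mm of flask_place; the sliding jaw presses it with 8 to 20 N; the tube rack, the jar and the bottle are within 30 mm of where they were (all of step 2 and contact force between jaw and flask below 20 N and angle between flask's own z axis and vertical below 0.08 rad and linear speed of flask below 0.02 m/s and distance of each of tube_rack, jar, vinegar from where it was at the start of the episode below 0.03 m); the robot touches nothing.
It fails at once if the flask is over-tightened: the jaw presses it with more than 28 N (contact force between jaw and flask above 28 N).
It fails at once if the guard is forced: pushed with more than 20 N (contact force between any of the fingers, the arm and guard above 20 N).
It fails at once if the jaw is pushed by hand with more than 15 N instead of by the knob (contact force between any of the fingers, the arm and jaw above 15 N).
It fails at once if the flask is tipped over (angle between flask's own z axis and vertical above 0.7 rad).
It fails at once if a bystander is knocked over (angle between any of tube_rack, jar, vinegar's own z axis and vertical above 0.5 rad).
It also fails if it takes over 72 s, if anything falls off the work surface, if the arm or the gripper's body presses on something with over 40 N, if the wrist force passes 120 N, or if a joint passes its speed limit or range.

## Working session

There is one attempt and no reset: what is moved stays moved. The work goes in short steps, Python scripts to look and compute and a tool call to move; the robot and the scene stay as the last step left them, time stands still between calls to the robot, and variables do not carry over. Pictures are saved under pics/ and viewed, and the job is handed in when it is done.

Besides the shell and the picture viewer there is one more tool, called after "Request:" by a JSON object that holds its "name" and its "arguments", one argument or row to a line. jog_arm: Moves the arm, as the interface text tells. Its arguments: {"type":"object","properties":{"plan":{"type":"array","items":{"type":"array"}},"force":{"type":"number"}},"required":["plan"]}

```bash
ls; mkdir -p pics
python3 - <<'E'
from bench import *
import cv2
print(sense())
for n in ["scene","top","wrist"]:
    print(n,camera_info(n))
    p,d=snapshot(n); cv2.imwrite(f"pics/{n}0.png",p)
    import numpy as np; np.save(f"pics/{n}0.npy",d)
E
```

```text
pics
{'time': 0.0, 'joint_pos': array([-7.07241910e+01,  7.51714922e+00,  8.53307577e+01,  1.66590882e-03,
        8.72623943e+01, -4.89554438e+00]), 'qd': array([-0.0453464 ,  0.03810667,  0.05972618, -0.04719954, -0.09309909,
        0.02030962]), 'joint_efforts': array([ 1.91993502e-05, -5.69393992e+01, -5.00558925e+01, -6.19837442e-05,
        1.49103825e-02,  3.26368513e-05]), 'tool_pos': array([ 245.50862507, -546.88496975,  247.20896957]), 'tcp_rot': array([-1.79890243e+02, -1.10708133e-02,  2.41712616e+01]), 'ft_force': array([ 0.51912465, -0.05580465,  0.37078494]), 'wrist_torque': array([ 0.01449693,  0.01216622, -0.01913648]), 'finger_gap': 85.23214311576514}
scene {'fov_y': 44.87611881530377, 'cx': 281.4040572304869, 'cy': 202.161143472641, 'dist_coeffs': array([-0.10620329,  0.        ,  0.        ,  0.        ,  0.        ]), 'origin': array([1315.2062054 , -413.44581647,  959.15635759]), 'orientation': array([-135.26414579,    0.54459152,   63.57564106])}
top {'fov_y': 45.45488539643872, 'cx': 280.4382120196072, 'cy': 213.98825476300414, 'dist_coeffs': array([-0.18738704,  0.        ,  0.        ,  0.        ,  0.        ]), 'origin': array([ 448.81221903,  -62.75600296, 1350.6530647 ]), 'orientation': array([-175.46207046,    0.78819341,  -90.72233098])}
wrist {'fov_y': 68.99926931389223, 'cx': 281.521202082078, 'cy': 207.00902837992655, 'dist_coeffs': array([0.00338719, 0.        , 0.        , 0.        , 0.        ]), 'origin': array([ 308.31258398, -518.8391302 ,  372.99319693]), 'orientation': array([ 1.64263576e+02,  7.80712210e-02, -6.57814182e+01])}
```

View pics/scene0.png

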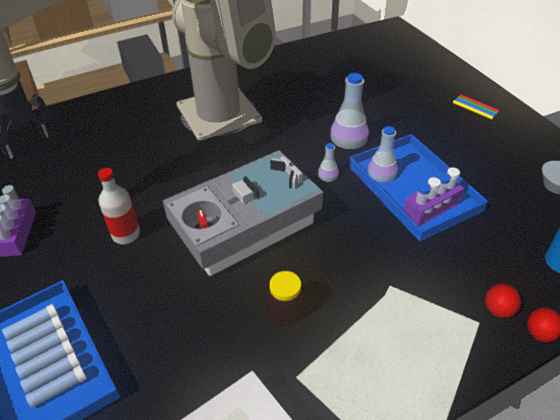

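View pics/top0.png

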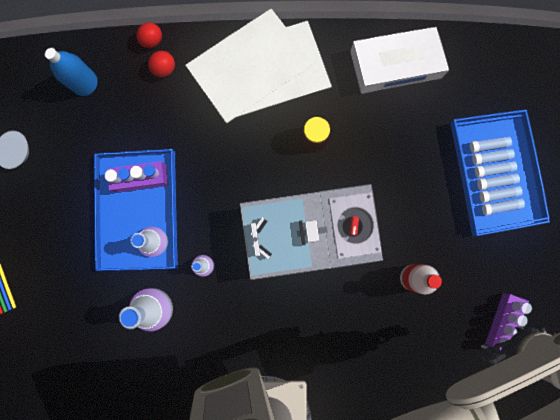

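View pics/wrist0.png

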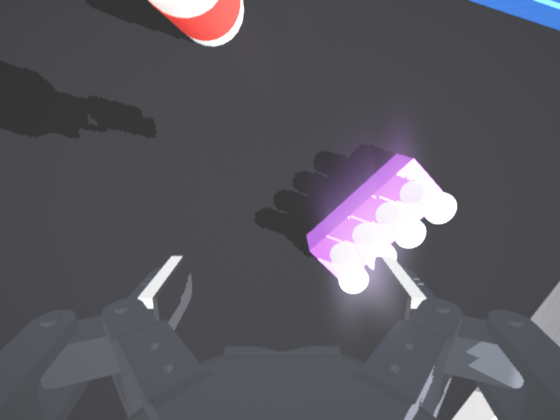

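The scene view shows three flasks. One is large at scene (354,110), one is tiny at (329,163), and one stands in the blue tray with the rack at (384,155), which is top (148,241). The tray one fits the description. I'll confirm it in a crop and measure.

```bash
cat > h.py <<'E'
import numpy as np, cv2
from scipy.spatial.transform import Rotation as R
def cam(ci):
    f=210/np.tan(np.radians(ci["fov_y"]/2))
    K=np.array([[f,0,ci["cx"]],[0,f,ci["cy"]],[0,0,1.]])
    return K,np.array(ci["dist_coeffs"],float),np.array(ci["origin"]),R.from_euler("xyz",ci["orientation"],degrees=True).as_matrix()
def rays(ci,uv):
    K,D,o,M=cam(ci)
    n=cv2.undistortPoints(np.array(uv,float).reshape(-1,1,2),K,D).reshape(-1,2)
    return o,np.c_[n,np.ones(len(n))]@M.T
def onz(ci,uv,z):
    o,d=rays(ci,uv); return o+d*((z-o[2])/d[:,2])[:,None]
def pts(ci,depth,mask):
    v,u=np.nonzero(mask&(depth>0)); o,d=rays(ci,np.c_[u,v]); return o+d*depth[v,u][:,None],np.c_[u,v]
def tri(c1,a,c2,b):
    o1,d1=rays(c1,[a]);o2,d2=rays(c2,[b]);d1=d1[0];d2=d2[0]
    s=np.linalg.lstsq(np.c_[d1,-d2],o2-o1,rcond=None)[0]
    p,q=o1+d1*s[0],o2+d2*s[1]; return (p+q)/2,np.linalg.norm(p-q)
def proj(ci,P):
    K,D,o,M=cam(ci); rv=cv2.Rodrigues(M.T)[0]; return cv2.projectPoints(np.array(P,float).reshape(-1,1,3),rv,-M.T@o,K,D)[0].reshape(-1,2)
E
python3 - <<'E'
from bench import *; from h import *
s=cv2.imread("pics/scene0.png");t=cv2.imread("pics/top0.png")
a=cv2.resize(s[90:240,300:500],None,fx=3,fy=3,interpolation=2); cv2.imwrite("pics/c1.png",a)
b=cv2.resize(t[170:290,230:400],None,fx=4,fy=4,interpolation=2); cv2.imwrite("pics/c2.png",b)
c=cv2.resize(t[140:290,80:230],None,fx=4,fy=4,interpolation=2); cv2.imwrite("pics/c3.png",c)
cs,ct=camera_info("scene"),camera_info("top")
for nm,im,ci,box in(("scene",s,cs,(300,60,500,240)),("top",t,ct,(90,140,230,340))):
    hsv=cv2.cvtColor(im,cv2.COLOR_BGR2HSV)
    m=cv2.inRange(hsv,(100,120,60),(125,255,255))
    n,l,st,ce=cv2.connectedComponentsWithStats(m)
    for i in range(1,n):
        if 15<st[i,4]<2000 and box[0]<ce[i,0]<box[2] and box[1]<ce[i,1]<box[3]: print(nm,ce[i],st[i],onz(ci,ce[i],150)[0])
# depth-based heights in top
d=np.load("pics/top0.npy")
for uv in [(300,260),(290,215),(355,195),(317,130),(138,240)]:
    o,r=rays(ct,[uv]); print(uv,d[uv[1],uv[0]],(o+r[0]*d[uv[1],uv[0]]))
E
```

```text
scene [354.4527027   77.42567568] [347  72  16  12 148] [223.14424111 364.23448128 150.        ]
scene [475.03092784 106.8556701 ] [455  98  40  19  97] [503.1629596  587.31806813 150.        ]
scene [388.79545455 129.79545455] [384 125  11  10  88] [482.34018268 306.09448296 150.        ]
scene [329.66666667 144.97619048] [326 142   8   7  42] [467.07426699 135.45522286 150.        ]
top [148.68292683 169.96747967] [143 164  12  13 123] [657.62110273 276.000698   150.        ]
top [123.26956522 173.47826087] [118 168  12  12 115] [650.42821604 341.06931638 150.        ]
top [196.17021277 266.0212766 ] [193 263   8   7  47] [421.50555849 156.91145634 150.        ]
top [128.84810127 317.69198312] [120 309  18  18 237] [295.82877837 325.2510136  150.        ]
(300, 260) 1223.2367 [433.08299477 -93.47725735 121.81054984]
(290, 215) 1232.1959 [543.73259517 -70.55353144 121.91604789]
(355, 195) 1233.9713 [ 591.11827182 -232.01652533  121.84450916]
(317, 130) 1264.2386 [ 760.33299446 -142.36146801  106.0824903 ]
(138, 240) 1198.4077 [485.19669998 299.35320167 155.87603905]
```

View pics/c1.png

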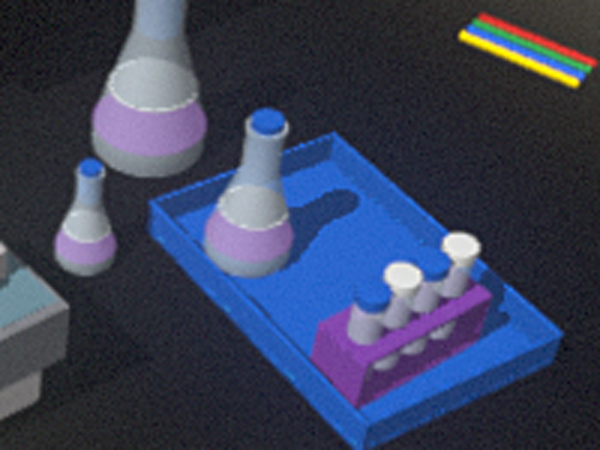

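View pics/c2.png

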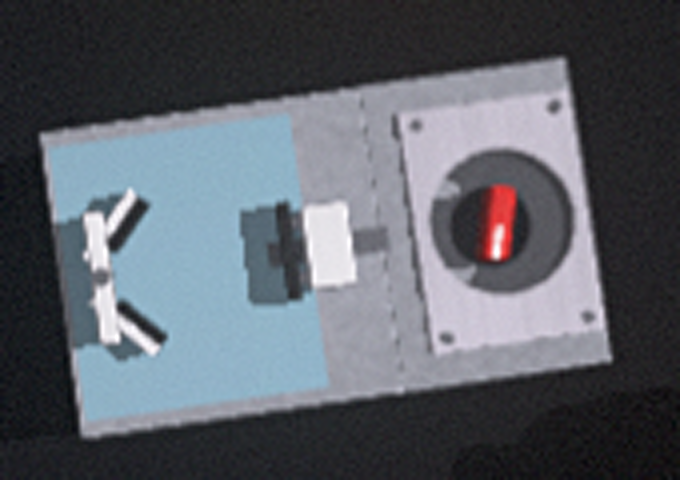

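View pics/c3.png

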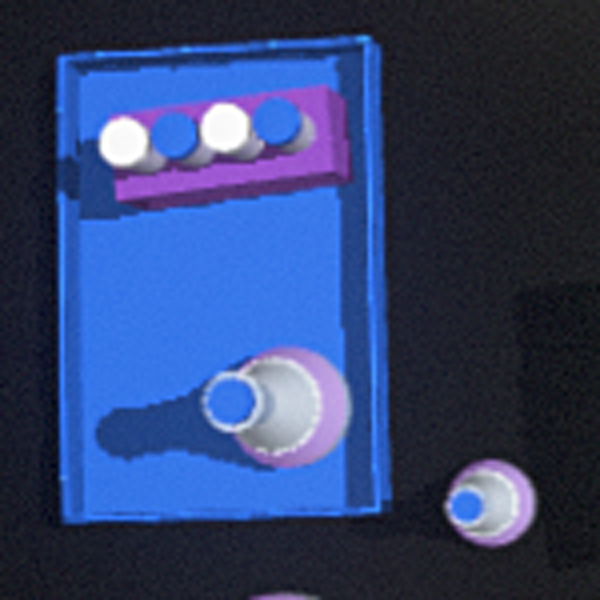

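The enlarged crop confirms the flask beside the purple rack in the blue tray. Its stopper is at top ≈(138,240), and depth gives a stopper top of about 156 mm, which is 153+4. The other two stand on the table and are the wrong size. Next is the geometry of the shaker and knob.

Run:
```python
from bench import *; from h import *
t=cv2.imread("pics/top0.png");s=cv2.imread("pics/scene0.png")
cs,ct=camera_info("scene"),camera_info("top")
c=lambda x,y:(230+x/4-.375,170+y/4-.375)
cor=[c(40,132),c(565,58),c(612,360),c(82,437)]
P=onz(ct,cor,118)[:,:2]; print(P.round(1)); print([np.linalg.norm(P[i]-P[(i+1)%4]).round(1) for i in range(4)],P.mean(0))
print("long",[np.degrees(np.arctan2(*(a-b)[::-1])) for a,b in((P[0],P[1]),(P[3],P[2]))])
print("short",[np.degrees(np.arctan2(*(a-b)[::-1])) for a,b in((P[0],P[3]),(P[1],P[2]))])
sc=onz(ct,[c(416,125),c(554,105),c(588,316),c(446,339)],122)[:,:2];print("screws",sc.round(1),sc.mean(0))
# opening left/right/top/bottom
op=onz(ct,[c(430,220),c(573,222),c(500,148),c(502,294)],122)[:,:2];print("op",op.round(1),op.mean(0))
# red bar
hsv=cv2.cvtColor(t,cv2.COLOR_BGR2HSV);m=cv2.inRange(hsv,(0,100,80),(10,255,255))|cv2.inRange(hsv,(170,100,80),(180,255,255))
m[:200]=0;m[250:]=0;m[:,:330]=0;m[:,380:]=0
pp=onz(ct,np.argwhere(m)[:,::-1],112)[:,:2];w,v=np.linalg.eigh(np.cov(pp.T));print("bar",pp.mean(0),len(pp),np.degrees(np.arctan2(v[1,1],v[0,1])),w**.5*12**.5)
# stopper
r=(138,240.3)
print("tri",tri(cs,(389,129.3),ct,(137.6,240)),onz(ct,[(137.6,240)],157),onz(cs,[(389,129.3)],157))
# check scene knob/white cap etc: shaker offset between cams
ms=cv2.inRange(cv2.cvtColor(s,cv2.COLOR_BGR2HSV),(0,120,80),(8,255,255));ms[:200]=0;ms[240:]=0;ms[:,:185]=0;ms[:,220:]=0
print("bar scene",onz(cs,np.argwhere(ms)[:,::-1],112)[:,:2].mean(0))
```

```text
[[ 576.5   53.7]
 [ 618.3 -273.1]
 [ 430.6 -297.5]
 [ 388.2   29.3]]
[np.float64(329.5), np.float64(189.4), np.float64(329.6), np.float64(189.8)] [ 503.40091698 -121.89573453]
long [np.float64(97.29930490632778), np.float64(97.37792786648049)]
short [np.float64(7.37828722966544), np.float64(7.415705697853358)]
screws [[ 577.2 -178.6]
 [ 588.5 -264.7]
 [ 457.9 -282.4]
 [ 445.3 -194.4]] [ 517.23020445 -230.04240078]
op [[ 518.4 -186. ]
 [ 515.9 -274.5]
 [ 562.3 -230.3]
 [ 472.3 -229.5]] [ 517.21935517 -230.08186845]
bar [ 518.50225624 -229.39914411] 128 171.0988091959981 [20.88453673 46.0875555 ]
tri (array([485.85571329, 301.81351364, 155.13109998]), np.float64(2.6521902835720783)) [[485.16970664 300.01947522 157.        ]] [[488.03154449 301.58416292 157.        ]]
bar scene [ 526.74296946 -233.65852952]
```

The shaker centre is about (503,-121.5) with yaw 7.4°, so flask_place is about (494,-51) and the opening about (517.3,-230). The bar lies at about -9°. I'll move over the shaker for a wrist look on the way to the flask.

Request:
{"name": "jog_arm", "arguments": {
  "plan": [
    [[0,0,0],[0,0,-0.0925],1],
    [[0,0,0],[0,0,-0.0925],1],
    [[0,0,-73],[0.378,-0.222,-0.092],1],
    [[0,0,-73],[0.378,-0.222,-0.092],1],
    [[0,0,-73],[0.378,-0.222,-0.092],1],
    [[0,0,-73],[0.378,-0.222,-0.092],1],
    [[0,0,-73],[0.378,-0.222,-0.092],1],
    [[0,0,-73],[0.378,-0.222,-0.092],1],
    [[0,0,-73],[0.378,-0.222,-0.092],1],
    [[0,0,-73],[0.378,-0.222,-0.092],1],
    [[0,0,-73],[0.378,-0.222,-0.092],1],
    [[0,0,-73],[0.378,-0.222,-0.092],1]
  ],
  "force": 40
}}

```text
time: 1.65
tool_pos: [499.0, -191.2, 340.2]
tcp_rot: [-180.0, 0.0, 97.0]
ft_force: [-0.1, 0.2, 0.4]
finger_gap: 85.5
```

Run:
```python
from bench import *; from h import *
import json
print(sense()); ci=camera_info("wrist"); p,d=snapshot("wrist"); cv2.imwrite("pics/w1.png",p); np.save("pics/w1.npy",d)
json.dump({k:(v.tolist() if hasattr(v,'tolist') else v) for k,v in ci.items()},open("pics/w1.json","w")); print(ci)
```

```text
{'time': 1.65, 'joint_pos': array([-2.64503353e+01, -3.84429152e+00,  8.73290285e+01, -1.99979413e-02,
        9.65316629e+01, -3.34879308e+01]), 'qd': array([-0.47505578, -0.16224925, -0.06558018,  0.13116301, -0.01881524,
       -0.03353073]), 'joint_efforts': array([ 8.22651330e-01, -4.71025622e+01, -5.06999946e+01,  5.40274673e-02,
        4.95155953e-03,  3.19965140e-03]), 'tool_pos': array([ 499.03535969, -191.21848396,  340.1604997 ]), 'tcp_rot': array([-1.79975360e+02,  7.52200458e-03,  9.70353252e+01]), 'ft_force': array([-0.14446162,  0.16130115,  0.4416064 ]), 'wrist_torque': array([ 0.00360533, -0.00593002, -0.04516147]), 'finger_gap': 85.51207722469505}
{'fov_y': 68.99926931389223, 'cx': 281.521202082078, 'cy': 207.00902837992655, 'dist_coeffs': array([0.00338719, 0.        , 0.        , 0.        , 0.        ]), 'origin': array([ 490.22122837, -122.54455324,  465.80669794]), 'orientation': array([ 1.64164031e+02, -7.03545231e-02,  7.08584887e+00])}
```

View pics/w1.png

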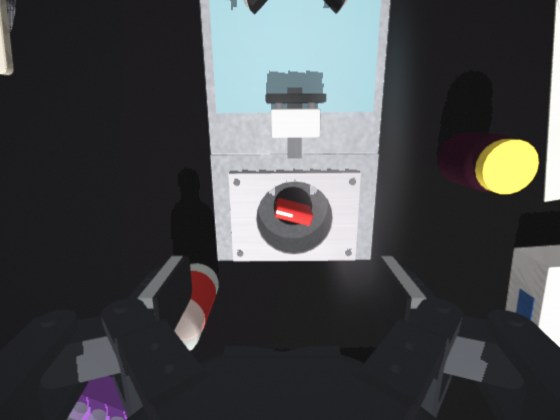

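The wrist picture shows the guard's opening around (294,213), with screws near (237,182), (355,182), (240,253) and (348,252). The red bar is at (294,212) and the jaw pad at (296,97).

Run:
```python
from h import *; import json
ci=json.load(open("pics/w1.json")); p=cv2.imread("pics/w1.png"); d=np.load("pics/w1.npy")
c=onz(ci,[(237,182),(355,182),(348,252),(240,253)],122);print(c[:,:2].round(1),c.mean(0))
c=onz(ci,[(229,171),(359,171),(363,261),(232,262)],122);print(c[:,:2].round(1),c.mean(0),[np.linalg.norm(c[i]-c[(i+1)%4]).round(1) for i in range(4)])
for a,b in((0,1),(3,2),(0,3),(1,2)): print(np.degrees(np.arctan2(*(c[a]-c[b])[1::-1])))
hsv=cv2.cvtColor(p,cv2.COLOR_BGR2HSV);m=cv2.inRange(hsv,(0,100,60),(10,255,255))|cv2.inRange(hsv,(170,100,60),(180,255,255))
m[:180]=0;m[240:]=0;m[:,:255]=0;m[:,335:]=0
P,uv=pts(ci,d,(m>0)); print(np.percentile(P[:,2],[5,50,95]))
P=P[P[:,2]>108][:,:2];
r=cv2.minAreaRect(P.astype(np.float32));print(r,P.mean(0),len(P));w,v=np.linalg.eigh(np.cov(P.T));print(np.degrees(np.arctan2(v[1,1],v[0,1])))
print("jaw pad top line",onz(ci,[(266,97),(326,97),(266,94),(326,94)],147).round(1))
cv2.imwrite("pics/w1c.png",cv2.resize(p[80:270,200:390],None,fx=4,fy=4,interpolation=2)[:600])
```

```text
[[ 448.5 -196. ]
 [ 582.4 -179.4]
 [ 590.2 -265.9]
 [ 459.5 -283.4]] [ 520.16623663 -231.21857209  122.        ]
[[ 438.5 -184.6]
 [ 584.5 -166.4]
 [ 610.8 -275.5]
 [ 450.8 -296.7]] [ 521.12858254 -230.78807382  122.        ] [np.float64(147.1), np.float64(112.2), np.float64(161.3), np.float64(112.8)]
-172.92731743535282
-172.465661376645
96.2785620065202
103.55126705230806
[ 70.61893787 110.40070486 113.01002232]
((518.8693237304688, -231.62893676757812), (16.078514099121094, 45.8230094909668), 81.99829864501953) [ 520.34587909 -231.02949939] 407
171.40746614295983
jaw pad top line [[ 472.7 -102.5  147. ]
 [ 531.3  -95.2  147. ]
 [ 472.4  -99.7  147. ]
 [ 530.9  -92.5  147. ]]
```

View pics/w1c.png

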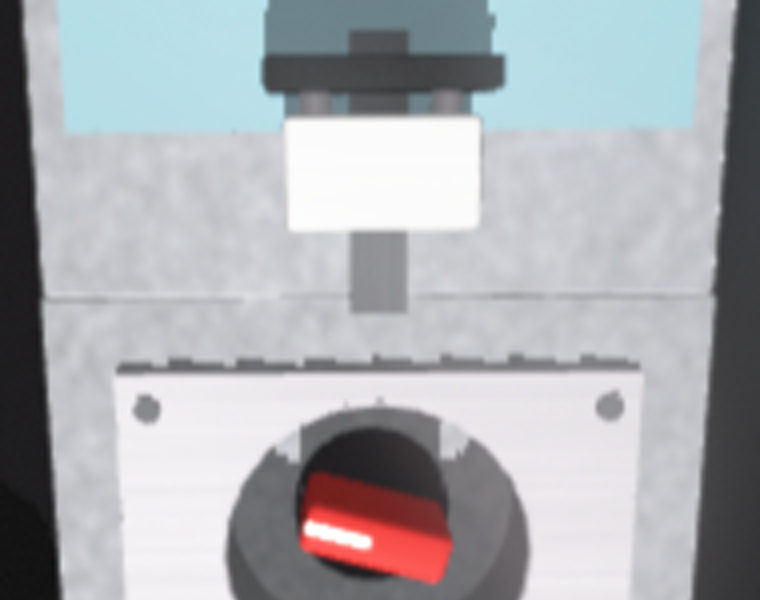

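Request:
{"name": "jog_arm", "arguments": {
  "plan": [
    [[0,0,-23],[0.489,0.048,0.02],1],
    [[0,0,-23],[0.489,0.048,0.02],1],
    [[0,0,-23],[0.489,0.048,0.02],1],
    [[0,0,-23],[0.489,0.048,0.02],1],
    [[0,0,-23],[0.489,0.048,0.02],1],
    [[0,0,-23],[0.489,0.048,0.02],1],
    [[0,0,-23],[0.489,0.048,0.02],1],
    [[0,0,-23],[0.489,0.048,0.02],1],
    [[0,0,-23],[0.489,0.048,0.02],1],
    [[0,0,-23],[0.489,0.048,0.02],1],
    [[0,0,-23],[0.489,0.048,0.02],1]
  ]
}}

```text
time: 3.08
tool_pos: [486.9, 299.4, 320.5]
tcp_rot: [180.0, 0.0, 120.0]
ft_force: [-0.3, 0.3, 0.6]
finger_gap: 85.1
```

Run:
```python
from bench import *; from h import *
s=sense();print(s["tool_pos"],s["tcp_rot"]); ci=camera_info("wrist"); p,d=snapshot("wrist"); cv2.imwrite("pics/w2.png",p)
hsv=cv2.cvtColor(p,cv2.COLOR_BGR2HSV); m=cv2.inRange(hsv,(95,120,60),(130,255,255))
P,uv=pts(ci,d,(m>0)); k=(P[:,2]>147)&(P[:,2]<165)&(abs(P[:,0]-486)<40)&(abs(P[:,1]-301)<40); print(k.sum(),P[k].mean(0),uv[k].mean(0),np.percentile(P[k,2],[5,50,95]))
q=P[k][:,:2]; print(cv2.minEnclosingCircle(q.astype(np.float32)))
print(onz(ci,[uv[k].mean(0)],157))
```

```text
[486.87808559 299.40615746 320.54039009] [1.79987084e+02 1.88060634e-02 1.20024947e+02]
585 [486.5550919  301.90301936 157.10072131] [282.25470085 191.9008547 ] [155.62764053 157.15949885 158.32175061]
((486.7423400878906, 301.61212158203125), 13.482081413269043)
[[486.54723551 301.91796107 157.        ]]
```

View pics/w2.png

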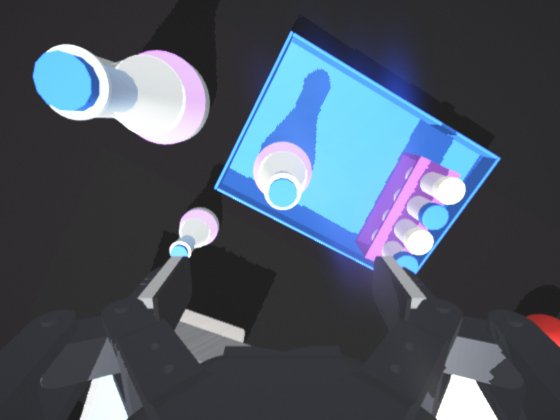

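The stopper is at wrist (282,192), which gives (486.6,301.8) with its top at z=157. That agrees with the top and scene cameras. Descending to grip.

Request:
{"name": "jog_arm", "arguments": {
  "plan": [
    [[0,0,0],[0.0005,0.0005,0.06],1],
    [[0,0,0],[0.0005,0.0005,0.11],1],
    [[0,0,0],[0.0005,0.0005,0.15],1],
    [[0,0,0],[0.0005,0.0005,0.18],1],
    [[0,0,0],[0.0005,0.0005,0.193],1],
    [[0,0,0],[0.0005,0.0005,0.193],0],
    [[0,0,0],[0.0005,0.0005,0.193],-0.4],
    [[0,0,0],[0.0005,0.0005,0.193],-1],
    [[0,0,0],[0.0005,0.0005,0.193],-1],
    [[0,0,0],[0.0005,0.0005,0.193],-1],
    [[0,0,0],[0.0005,0.0005,0.193],-1],
    [[0,0,0],[0.0005,0.0005,0.193],-1]
  ],
  "force": 40
}}

```text
time: 4.62
tool_pos: [487.3, 302.1, 129.2]
tcp_rot: [179.9, 0.0, 120.2]
ft_force: [-2.0, -1.1, 6.3]
finger_gap: 33.3
```

Request:
{"name": "jog_arm", "arguments": {
  "plan": [
    [[0,0,0],[0,0,0],-1],
    [[0,0,0],[0,0,-0.01],-1],
    [[0,0,0],[0,0,-0.03],-1],
    [[0,0,0],[0,0,-0.03],-1]
  ]
}}

```text
time: 5.12
tool_pos: [488.0, 302.6, 160.4]
tcp_rot: [179.7, 0.0, 120.2]
ft_force: [-0.2, 0.3, -1.8]
finger_gap: 33.0
```

Run:
```python
from bench import *; from h import *
s=sense();print(s); p,d=snapshot("scene"); cv2.imwrite("pics/s3.png",cv2.resize(p[60:260,280:480],None,fx=3,fy=3,interpolation=2))
```

```text
{'time': 5.125, 'joint_pos': array([ 2.66835887e+01,  6.55785503e+00,  9.55779725e+01,  2.66237059e-03,
        7.75808336e+01, -3.48792958e+00]), 'qd': array([-0.04975212,  1.16515092,  1.82567267,  0.0968657 , -1.25786557,
       -0.11056582]), 'joint_efforts': array([ 5.79324318e-02, -5.48226464e+01, -4.84990025e+01,  8.64770827e-04,
        5.27531616e-01,  1.42843919e-05]), 'tool_pos': array([488.04356115, 302.60561598, 160.42463815]), 'tcp_rot': array([1.79717028e+02, 1.46397235e-02, 1.20170916e+02]), 'ft_force': array([-0.17017272,  0.34677973, -1.80630215]), 'wrist_torque': array([ 0.01709044, -0.04447099, -0.00501062]), 'finger_gap': 32.951486086582015}
```

View pics/s3.png

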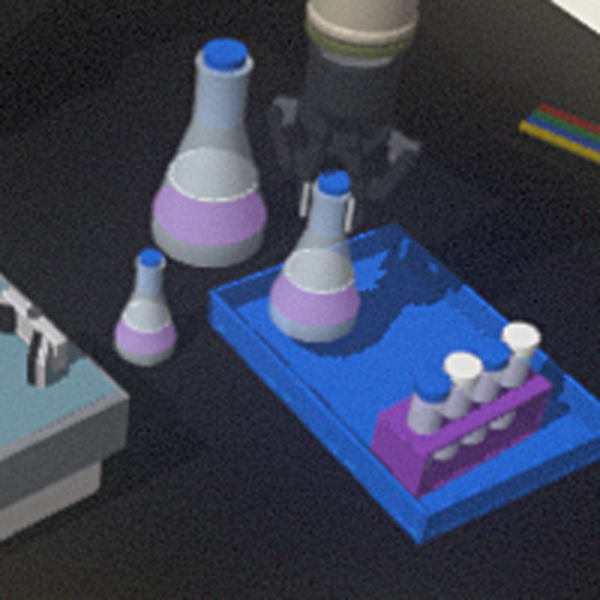

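Gripped (33 mm) and lifted; the load is 1.8 N, and the crop shows the flask hanging upright clear of the tray floor. Carrying it to above flask_place.

Request:
{"name": "jog_arm", "arguments": {
  "plan": [
    [[0,0,0],[0,0,-0.04],-1],
    [[0,0,0],[0,0,-0.09],-1],
    [[0,0,0],[0,0,-0.13],-1],
    [[0,0,0],[-0.019,-0.01,-0.143],-1],
    [[0,0,0],[-0.056,-0.031,-0.143],-1],
    [[0,0,0],[-0.105,-0.058,-0.143],-1],
    [[0,0,0],[-0.155,-0.085,-0.143],-1],
    [[0,0,0],[-0.204,-0.112,-0.143],-1],
    [[0,0,0],[-0.247,-0.136,-0.143],-1],
    [[0,0,0],[-0.279,-0.153,-0.143],-1],
    [[0,0,0],[-0.299,-0.164,-0.143],-1],
    [[0,0,0],[-0.3095,-0.17,-0.143],-1]
  ]
}}

```text
time: 6.68
tool_pos: [493.9, -53.0, 298.6]
tcp_rot: [-179.9, -0.1, 120.0]
ft_force: [0.1, 1.1, -2.1]
finger_gap: 32.9
```

Request:
{"name": "jog_arm", "arguments": {
  "plan": [
    [[0,0,0],[0,0,0],-1],
    [[0,0,0],[0,0,0],-1],
    [[0,0,0],[0,0,0.01],-1],
    [[0,0,0],[0,0,0.01],-1]
  ]
}}

```text
time: 7.18
tool_pos: [494.4, -50.5, 288.8]
tcp_rot: [-179.9, -0.1, 120.2]
ft_force: [0.0, 0.9, -2.0]
finger_gap: 32.7
```

Run:
```python
from bench import *; from h import *
s=sense();print(s["tool_pos"],s["tcp_rot"],s["ft_force"]); ct=camera_info("top"); p,d=snapshot("top"); cv2.imwrite("pics/t4.png",cv2.resize(p[170:290,220:370],None,fx=4,fy=4,interpolation=2))
ci=camera_info("wrist");p,d=snapshot("wrist");cv2.imwrite("pics/w4.png",p)
print(proj(ci,[[495.1,-51.3,118],[518.5,-231,122]]))
```

```text
[494.42247689 -50.50137321 288.84634963] [-1.79909254e+02 -8.54085172e-02  1.20232073e+02] [ 0.04452736  0.94997988 -2.04742853]
[[281.61063103 193.45392936]
 [219.50668597 337.80827338]]
```

View pics/t4.png

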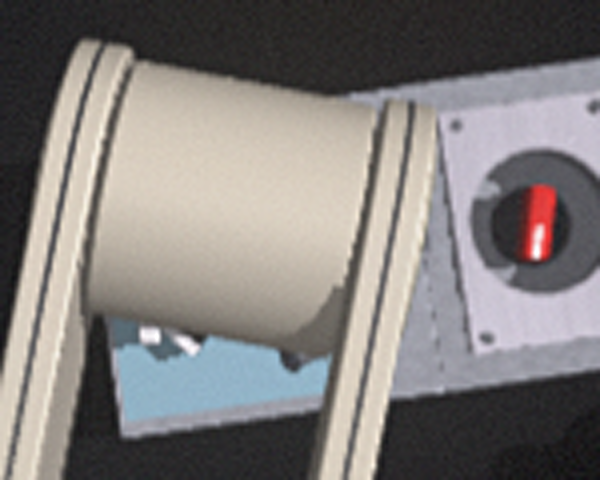

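View pics/w4.png

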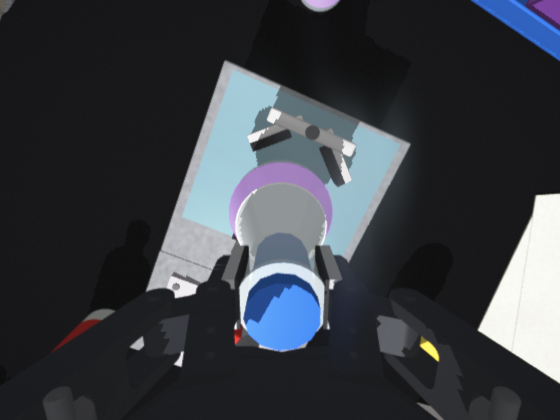

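The wrist picture shows the flask held, with the V-jaw at (310,135) ahead of it. The deck's far corners are at (225,62) and (409,145), which I'll use as a check.

Run:
```python
from bench import *; from h import *
ci=camera_info("wrist")
P=onz(ci,[(225,62),(409,145)],118)[:,:2];print(P,np.linalg.norm(P[0]-P[1]))
th=np.radians(7.35);ex=np.array([np.cos(th),np.sin(th)]);ey=np.array([-ex[1],ex[0]])
m=P.mean(0);print("place from corners",m-94*ey, "ang",np.degrees(np.arctan2(*(P[1]-P[0])[::-1])))
print("from opening",np.array([518.3,-230.8])+181*ey)
# V-jaw top corners and faces, z=148
print("V",[( (q-np.array([495.1,-51.3]))@ex,(q-np.array([495.1,-51.3]))@ey) for q in onz(ci,[(250,150),(290,135),(329,150),(347,186)],148)[:,:2]])
```

```text
[[391.27555923  26.8771208 ]
 [576.79775396  50.92723418]] 187.07456452446834
place from corners [496.06209082 -54.32544144] ang 7.386328655333458
from opening [495.14464261 -51.2872444 ]
V [(np.float64(-42.631835084335044), np.float64(31.0676760254453)), (np.float64(-15.793038017166413), np.float64(56.11948977583359)), (np.float64(20.267606898543384), np.float64(57.64282937077878)), (np.float64(48.666283311364275), np.float64(35.19678794399917))]
```

Request:
{"name": "jog_arm", "arguments": {
  "plan": [
    [[0,0,0],[-0.0016,0,0.01],-1],
    [[0,0,0],[-0.0016,0,0.025],-1],
    [[0,0,0],[-0.0016,0,0.036],-1],
    [[0,0,0],[-0.0016,0,0.041],-1],
    [[0,0,0],[-0.0016,0,0.041],-1],
    [[0,0,0],[-0.0016,0,0.041],-1],
    [[0,0,0],[-0.0016,0,0.041],-1]
  ]
}}

```text
time: 8.15
tool_pos: [496.1, -52.7, 249.9]
tcp_rot: [180.0, 0.0, 120.2]
ft_force: [-0.6, 1.1, -2.0]
finger_gap: 33.0
```

Run:
```python
from bench import *; from h import *
s=sense();print(s["tool_pos"],s["tcp_rot"],s["ft_force"])
p,d=snapshot("scene"); cv2.imwrite("pics/s5.png",cv2.resize(p[90:270,150:350],None,fx=3,fy=3,interpolation=2))
```

```text
[496.1174978  -52.70701828 249.90466474] [1.79953944e+02 3.73284954e-02 1.20168132e+02] [-0.5935832   1.07214984 -1.96268964]
```

View pics/s5.png

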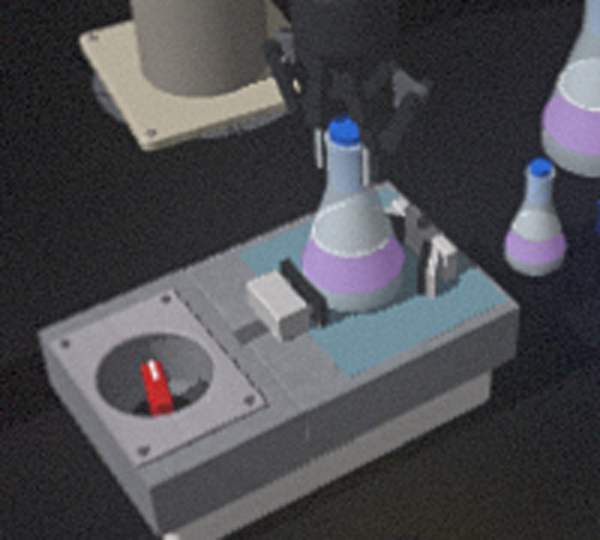

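The flask hangs between the pad (right of 300,290) and the V-jaw (430,250). I'll lower it gently until contact.

Request:
{"name": "jog_arm", "arguments": {
  "plan": [
    [[0,0,0],[0,0,0.002],-1],
    [[0,0,0],[0,0,0.0045],-1],
    [[0,0,0],[0,0,0.0045],-1],
    [[0,0,0],[0,0,0.0045],-1]
  ]
}}

```text
time: 8.7
tool_pos: [495.8, -52.6, 244.7]
tcp_rot: [-180.0, -0.0, 120.2]
ft_force: [-0.6, -0.2, -2.2]
finger_gap: 33.2
```

Request:
{"name": "jog_arm", "arguments": {
  "plan": [
    [[0,0,0],[0,0,0.001],-1],
    [[0,0,0],[0,0,0.001],-1]
  ]
}}

```text
time: 8.95
tool_pos: [495.8, -52.6, 243.7]
tcp_rot: [-180.0, -0.0, 120.2]
ft_force: [-0.1, 0.3, -2.3]
finger_gap: 32.7
```

Request:
{"name": "jog_arm", "arguments": {
  "plan": [
    [[0,0,0],[0,0,0.001],-1],
    [[0,0,0],[0,0,0.001],-1]
  ]
}}

```text
time: 9.2
tool_pos: [495.9, -52.8, 243.2]
tcp_rot: [180.0, 0.0, 120.2]
ft_force: [-1.0, 0.2, 2.1]
finger_gap: 33.2
```

Contact at z=243.2, as predicted. Releasing and moving up.

Request:
{"name": "jog_arm", "arguments": {
  "plan": [
    [[0,0,0],[0,0,0],0.1],
    [[0,0,0],[0,0,0],0.5],
    [[0,0,0],[0,0,0],1],
    [[0,0,0],[0,0,0],1],
    [[0,0,0],[0,0,0],1],
    [[0,0,0],[0,0,-0.04],1],
    [[0,0,0],[0,0,-0.09],1],
    [[0,0,0],[0,0,-0.12],1],
    [[0,0,0],[0,0,-0.12],1]
  ]
}}

```text
time: 10.32
tool_pos: [496.9, -52.9, 366.1]
tcp_rot: [179.8, 0.2, 120.2]
ft_force: [0.2, -0.7, -1.1]
finger_gap: 85.4
```

Run:
```python
from bench import *; from h import *
s=sense();print(s["tool_pos"],s["tcp_rot"],s["ft_force"],s["finger_gap"])
ci=camera_info("wrist");p,d=snapshot("wrist"); cv2.imwrite("pics/w6.png",p)
hsv=cv2.cvtColor(p,cv2.COLOR_BGR2HSV); m=cv2.inRange(hsv,(100,150,60),(125,255,255))
P,uv=pts(ci,d,(m>0)); k=(P[:,2]>255)&(P[:,2]<285)&(abs(P[:,0]-495)<40)&(abs(P[:,1]+52)<40); print(k.sum(),P[k].mean(0),uv[k].mean(0),onz(ci,[uv[k].mean(0)],271))
```

```text
[496.94435541 -52.90275221 366.13583109] [179.75752144   0.2190647  120.16662458] [ 0.15575941 -0.67279703 -1.12571221] 85.36833488151316
1027 [494.80262799 -53.02218173 271.00603077] [278.33106134 213.67575463] [[494.77770873 -52.98026511 271.        ]]
```

View pics/w6.png

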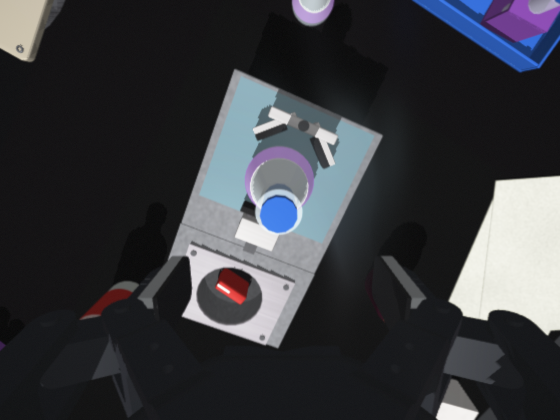

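The flask stands released. Its stopper is at wrist (278,214), giving (494.8,-53.0), about 2 mm from flask_place. The bar at (233,286) is untouched. Next I'll go over the opening with the fingers partly closed.

Request:
{"name": "jog_arm", "arguments": {
  "plan": [
    [[0,0,-10],[-0.04,-0.017,0],0],
    [[0,0,-20],[-0.08,-0.034,0],-0.1],
    [[0,0,-30],[-0.12,-0.051,0.01],-0.1],
    [[0,0,-40],[-0.15,-0.0635,0.03],-0.1],
    [[0,0,-51.3],[-0.1655,-0.0701,0.06],-0.1],
    [[0,0,-51.3],[-0.1655,-0.0701,0.1],-0.1],
    [[0,0,-51.3],[-0.1655,-0.0701,0.14],-0.1],
    [[0,0,-51.3],[-0.1655,-0.0701,0.163],-0.1],
    [[0,0,-51.3],[-0.1655,-0.0701,0.163],-0.1],
    [[0,0,-51.3],[-0.1655,-0.0701,0.163],-0.1]
  ]
}}

```text
time: 11.62
tool_pos: [518.4, -230.9, 200.1]
tcp_rot: [180.0, 0.0, 171.5]
ft_force: [-0.7, -0.1, 0.3]
finger_gap: 38.1
```

Run:
```python
from bench import *; from h import *
import bench; print([x for x in dir(bench) if 'nose' in x.lower()], getattr(bench,'nose_length',None))
s=sense();print(s)
ci=camera_info("wrist");p,d=snapshot("wrist"); cv2.imwrite("pics/w7.png",p)
print(proj(ci,[[518.4,-230.9,122],[518.4,-230.9,112],s["tool_pos"]]))
hsv=cv2.cvtColor(p,cv2.COLOR_BGR2HSV);m=cv2.inRange(hsv,(0,100,60),(10,255,255))|cv2.inRange(hsv,(170,100,60),(180,255,255))
P,uv=pts(ci,d,(m>0)); k=(P[:,2]>108)&(P[:,2]<116)&(np.hypot(P[:,0]-518,P[:,1]+231)<40);P=P[k][:,:2]
r=cv2.minAreaRect(P.astype(np.float32));print(r,P.mean(0),len(P))
```

```text
['nose_length'] 17.0
{'time': 11.625, 'joint_pos': array([-2.91902644e+01,  4.01463639e+00,  9.40201070e+01,  2.31320933e-03,
        8.19635419e+01, -1.10661778e+02]), 'qd': array([-0.05096289, -0.87963744, -1.3863686 ,  0.00461092, -0.09309316,
       -0.11290821]), 'joint_efforts': array([-2.18112400e-02, -5.11024404e+01, -4.73522580e+01, -1.99911119e-03,
        3.99269024e-02, -1.52300572e-05]), 'tool_pos': array([ 518.40792738, -230.9488759 ,  200.14831075]), 'tcp_rot': array([1.79998462e+02, 2.41265457e-03, 1.71471190e+02]), 'ft_force': array([-0.7446316 , -0.08531642,  0.31834875]), 'wrist_torque': array([ 0.04855798, -0.02472512,  0.05722907]), 'finger_gap': 38.08182078018508}
[[281.45369971 222.5629955 ]
 [281.44862928 218.16475056]
 [281.4143004  277.79815945]]
((518.3851318359375, -231.53492736816406), (15.463993072509766, 45.553157806396484), 81.9642333984375) [ 518.78194466 -231.38310052] 1094
```

View pics/w7.png

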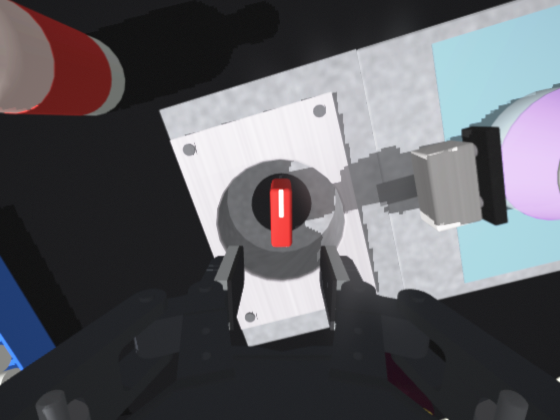

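The bar is at wrist (281,213), centred at (518.4,-231.4) with yaw 172°, squarely between the fingers. I'll go down through the opening and close on it.

Request:
{"name": "jog_arm", "arguments": {
  "plan": [
    [[0,0,0],[0,-0.0004,0.03],-0.1],
    [[0,0,0],[0,-0.0004,0.055],-0.1],
    [[0,0,0],[0,-0.0004,0.07],-0.1],
    [[0,0,0],[0,-0.0004,0.085],-0.1],
    [[0,0,0],[0,-0.0004,0.095],-0.1],
    [[0,0,0],[0,-0.0004,0.101],-0.1],
    [[0,0,0],[0,-0.0004,0.101],-0.1],
    [[0,0,0],[0,-0.0004,0.101],-0.1]
  ],
  "force": 70
}}

```text
time: 12.68
tool_pos: [518.7, -231.5, 99.4]
tcp_rot: [-180.0, 0.0, 171.5]
ft_force: [0.1, 0.1, 0.3]
finger_gap: 38.1
```

Request:
{"name": "jog_arm", "arguments": {
  "plan": [
    [[0,0,0],[0,0,0],-0.5],
    [[0,0,0],[0,0,0],-0.5],
    [[0,0,0],[0,0,0],-1],
    [[0,0,0],[0,0,0],-1],
    [[0,0,0],[0,0,0],-1],
    [[0,0,0],[0,0,0],-1]
  ]
}}

```text
time: 13.42
tool_pos: [518.5, -231.4, 99.3]
tcp_rot: [-180.0, 0.0, 171.5]
ft_force: [-0.9, 1.1, 4.6]
finger_gap: 15.1
```

```bash
cat > st.py <<'E'
from bench import *; from h import *
s=sense();print("t %.2f"%s["time"],"pos",s["tool_pos"].round(1),"yaw %.2f"%s["tcp_rot"][2],"F",s["ft_force"].round(2),"M",s["wrist_torque"].round(3),"J6e %.4f"%s["joint_efforts"][5],"gap %.1f"%s["finger_gap"],"J6 %.1f"%s["joint_pos"][5])
E
python3 st.py; python3 -c "
from bench import *; from h import *
p,d=snapshot('wrist');cv2.imwrite('pics/w8.png',p)"
```

```text
t 13.43 pos [ 518.5 -231.4   99.3] yaw 171.47 F [-0.91  1.1   4.62] M [ 0.362  0.251 -0.034] J6e -0.0221 gap 15.1 J6 -110.7
```

View pics/w8.png

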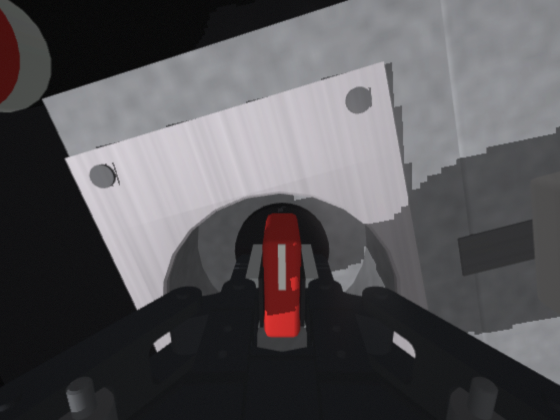

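Holding the bar (gap 15.1). Turning clockwise in steady 3°/row increments, reading the torque while moving. Pressing can't start before 0.7 rad.

Request:
{"name": "jog_arm", "arguments": {
  "plan": [
    [[0,0,3],[0,0,0],-1],
    [[0,0,6],[0,0,0],-1],
    [[0,0,9],[0,0,0],-1],
    [[0,0,12],[0,0,0],-1]
  ]
}}

```text
time: 13.98
tool_pos: [518.5, -231.3, 99.2]
tcp_rot: [180.0, 0.0, 159.4]
ft_force: [-1.2, 1.3, 5.5]
finger_gap: 14.9
```

```bash
python3 st.py
```

```text
t 13.97 pos [ 518.5 -231.3   99.2] yaw 159.39 F [-1.25  1.31  5.49] M [0.281 0.236 0.183] J6e -0.6680 gap 14.9 J6 -98.6
```

Request:
{"name": "jog_arm", "arguments": {
  "plan": [
    [[0,0,3],[0,0,0],-1],
    [[0,0,6],[0,0,0],-1],
    [[0,0,9],[0,0,0],-1],
    [[0,0,12],[0,0,0],-1]
  ]
}}

```text
time: 14.48
tool_pos: [518.5, -231.3, 99.2]
tcp_rot: [180.0, 0.0, 147.4]
ft_force: [-0.9, 3.2, 5.7]
finger_gap: 15.1
```

```bash
python3 st.py
```

```text
t 14.47 pos [ 518.5 -231.3   99.2] yaw 147.39 F [-0.88  3.17  5.66] M [0.315 0.248 0.263] J6e -0.6626 gap 15.1 J6 -86.6
```

Request:
{"name": "jog_arm", "arguments": {
  "plan": [
    [[0,0,3],[0,0,0],-1],
    [[0,0,6],[0,0,0],-1],
    [[0,0,9],[0,0,0],-1],
    [[0,0,12],[0,0,0],-1]
  ]
}}

```text
time: 14.98
tool_pos: [518.5, -231.3, 99.2]
tcp_rot: [180.0, 0.0, 135.4]
ft_force: [-1.2, 2.7, 6.3]
finger_gap: 14.9
```

```bash
python3 st.py
```

```text
t 14.97 pos [ 518.5 -231.3   99.2] yaw 135.39 F [-1.16  2.7   6.33] M [0.372 0.243 0.17 ] J6e -0.6626 gap 14.9 J6 -74.6
```

J6 effort in motion is very repeatable (-0.6626 baseline), a clean signal. I'll continue in the same pattern.

Request:
{"name": "jog_arm", "arguments": {
  "plan": [
    [[0,0,3],[0,0,0],-1],
    [[0,0,6],[0,0,0],-1],
    [[0,0,9],[0,0,0],-1]
  ]
}}

```text
time: 15.35
tool_pos: [518.6, -231.3, 99.3]
tcp_rot: [180.0, 0.0, 126.4]
ft_force: [-1.1, 2.7, 5.0]
finger_gap: 15.3
```

```bash
python3 st.py
```

```text
t 15.35 pos [ 518.6 -231.3   99.3] yaw 126.39 F [-1.15  2.68  5.02] M [0.302 0.244 0.197] J6e -0.6628 gap 15.3 J6 -65.6
```

Request:
{"name": "jog_arm", "arguments": {
  "plan": [
    [[0,0,3],[0,0,0],-1],
    [[0,0,6],[0,0,0],-1],
    [[0,0,9],[0,0,0],-1]
  ]
}}

```text
time: 15.72
tool_pos: [518.6, -231.2, 99.2]
tcp_rot: [180.0, 0.0, 117.4]
ft_force: [-0.6, 2.4, 5.0]
finger_gap: 15.1
```

```bash
python3 st.py
```

```text
t 15.72 pos [ 518.6 -231.2   99.2] yaw 117.39 F [-0.63  2.43  5.04] M [0.426 0.219 0.212] J6e -0.6625 gap 15.1 J6 -56.6
```

Request:
{"name": "jog_arm", "arguments": {
  "plan": [
    [[0,0,3],[0,0,0],-1],
    [[0,0,6],[0,0,0],-1],
    [[0,0,9],[0,0,0],-1]
  ]
}}

```text
time: 16.1
tool_pos: [518.6, -231.2, 99.2]
tcp_rot: [180.0, 0.0, 108.4]
ft_force: [-1.0, 3.3, 5.8]
finger_gap: 15.0
```

```bash
python3 st.py
```

```text
t 16.10 pos [ 518.6 -231.2   99.2] yaw 108.39 F [-0.97  3.27  5.83] M [0.405 0.179 0.188] J6e -0.6635 gap 15.0 J6 -47.6
```

Request:
{"name": "jog_arm", "arguments": {
  "plan": [
    [[0,0,3],[0,0,0],-1],
    [[0,0,6],[0,0,0],-1],
    [[0,0,9],[0,0,0],-1]
  ]
}}

```text
time: 16.48
tool_pos: [518.7, -231.2, 99.2]
tcp_rot: [180.0, 0.0, 99.4]
ft_force: [-1.2, 2.5, 4.6]
finger_gap: 14.6
```

```bash
python3 st.py; python3 -c "
from bench import *; from h import *
p,d=snapshot('scene');cv2.imwrite('pics/s9.png',cv2.resize(p[90:270,150:350],None,fx=3,fy=3,interpolation=2))"
```

```text
t 16.48 pos [ 518.7 -231.2   99.2] yaw 99.39 F [-1.18  2.5   4.56] M [0.404 0.126 0.234] J6e -0.6629 gap 14.6 J6 -38.6
```

View pics/s9.png

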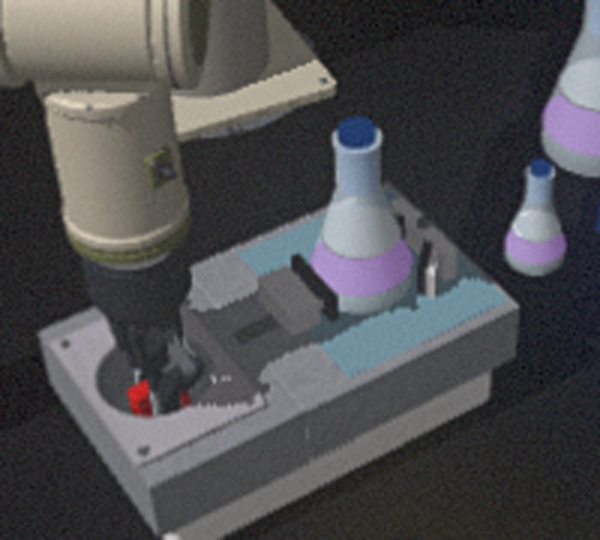

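The picture shows the jaw close behind the upright flask, with the V-jaw still a few mm away. Continuing in the same increments.

Request:
{"name": "jog_arm", "arguments": {
  "plan": [
    [[0,0,3],[0,0,0],-1],
    [[0,0,6],[0,0,0],-1],
    [[0,0,9],[0,0,0],-1]
  ]
}}

```text
time: 16.9
tool_pos: [518.7, -231.2, 99.2]
tcp_rot: [180.0, -0.0, 90.4]
ft_force: [-0.8, 2.7, 5.5]
finger_gap: 15.3
```

```bash
python3 st.py
```

```text
t 16.90 pos [ 518.7 -231.2   99.2] yaw 90.39 F [-0.84  2.72  5.47] M [0.387 0.189 0.26 ] J6e -0.6631 gap 15.3 J6 -29.6
```

Request:
{"name": "jog_arm", "arguments": {
  "plan": [
    [[0,0,3],[0,0,0],-1],
    [[0,0,6],[0,0,0],-1],
    [[0,0,9],[0,0,0],-1]
  ]
}}

```text
time: 17.27
tool_pos: [518.7, -231.2, 99.2]
tcp_rot: [180.0, -0.0, 81.4]
ft_force: [-0.3, 2.3, 4.9]
finger_gap: 14.6
```

```bash
python3 st.py
```

```text
t 17.27 pos [ 518.7 -231.2   99.2] yaw 81.39 F [-0.33  2.3   4.87] M [0.443 0.109 0.238] J6e -0.6631 gap 14.6 J6 -20.6
```

Request:
{"name": "jog_arm", "arguments": {
  "plan": [
    [[0,0,3],[0,0,0],-1],
    [[0,0,6],[0,0,0],-1],
    [[0,0,9],[0,0,0],-1]
  ]
}}

```text
time: 17.65
tool_pos: [518.8, -231.2, 99.3]
tcp_rot: [180.0, -0.0, 72.4]
ft_force: [-0.5, 1.6, 4.7]
finger_gap: 15.1
```

```bash
python3 st.py; python3 -c "
from bench import *; from h import *
p,d=snapshot('scene');cv2.imwrite('pics/s10.png',cv2.resize(p[110:230,230:330],None,fx=5,fy=5,interpolation=2))"
```

```text
t 17.65 pos [ 518.8 -231.2   99.3] yaw 72.39 F [-0.5   1.57  4.75] M [0.313 0.071 0.192] J6e -0.6629 gap 15.1 J6 -11.6
```

View pics/s10.png

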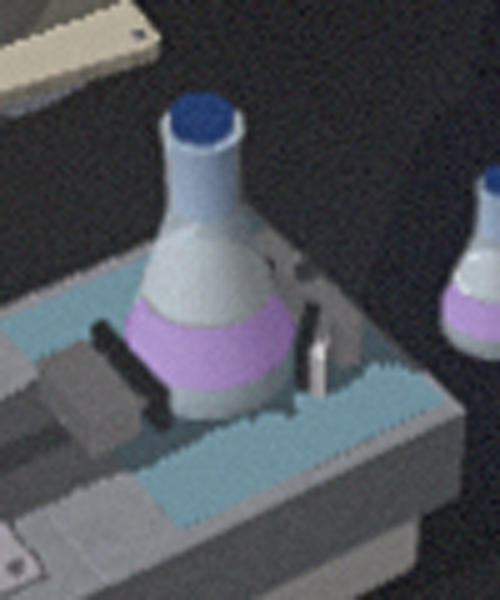

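The stopper moved from about (269,134) to (270.6,133.6), so the flask is being pushed towards the V-jaw, which is now almost reached. Smaller steps from here.

Request:
{"name": "jog_arm", "arguments": {
  "plan": [
    [[0,0,3],[0,0,0],-1],
    [[0,0,6],[0,0,0],-1]
  ]
}}

```text
time: 17.95
tool_pos: [518.8, -231.2, 99.2]
tcp_rot: [180.0, -0.0, 66.4]
ft_force: [-0.1, 2.3, 4.6]
finger_gap: 14.9
```

```bash
python3 st.py
```

```text
t 17.95 pos [ 518.8 -231.2   99.2] yaw 66.44 F [-0.08  2.26  4.58] M [0.378 0.03  0.19 ] J6e -0.6748 gap 14.9 J6 -5.7
```

Request:
{"name": "jog_arm", "arguments": {
  "plan": [
    [[0,0,3],[0,0,0],-1],
    [[0,0,6],[0,0,0],-1]
  ]
}}

```text
time: 18.2
tool_pos: [518.8, -231.2, 99.3]
tcp_rot: [180.0, -0.0, 60.4]
ft_force: [0.3, 2.2, 4.6]
finger_gap: 14.8
```

```bash
python3 st.py
cat > fl.py <<'E'
from bench import *; from h import *
ci=camera_info("scene")
v,d=snapshot("scene")
hsv=cv2.cvtColor(v,cv2.COLOR_BGR2HSV); m=cv2.inRange(hsv,(105,150,40),(125,255,255));m[:110]=0;m[150:]=0;m[:,:250]=0;m[:,295:]=0
c=np.argwhere(m)[:,::-1].mean(0); P=onz(ci,[c],271)[0][:2]
th=np.radians(7.37);e=np.array([[np.cos(th),np.sin(th)],[-np.sin(th),np.cos(th)]])
print("stopper",c.round(2),m.sum()//255,"rel place x,y",(e@(P-[495,-52])).round(2))
E
python3 fl.py
```

```text
t 18.20 pos [ 518.8 -231.2   99.3] yaw 60.44 F [0.28 2.22 4.56] M [ 0.405 -0.055  0.207] J6e -0.6631 gap 14.8 J6 0.3
stopper [270.43 132.83] 89 rel place x,y [ 3.97 10.03]
```

Request:
{"name": "jog_arm", "arguments": {
  "plan": [
    [[0,0,3],[0,0,0],-1],
    [[0,0,6],[0,0,0],-1]
  ]
}}

```text
time: 18.5
tool_pos: [518.8, -231.2, 99.2]
tcp_rot: [180.0, -0.0, 54.4]
ft_force: [-0.1, 2.4, 4.4]
finger_gap: 14.8
```

```bash
python3 st.py;python3 fl.py
```

```text
t 18.50 pos [ 518.8 -231.2   99.2] yaw 54.44 F [-0.06  2.43  4.41] M [0.439 0.031 0.196] J6e -0.6758 gap 14.8 J6 6.3
stopper [270.87 132.78] 91 rel place x,y [ 4.36 10.93]
```

Request:
{"name": "jog_arm", "arguments": {
  "plan": [
    [[0,0,3],[0,0,0],-1],
    [[0,0,6],[0,0,0],-1]
  ]
}}

```text
time: 18.8
tool_pos: [518.8, -231.3, 99.2]
tcp_rot: [180.0, -0.0, 48.5]
ft_force: [1.0, 2.4, 5.6]
finger_gap: 15.0
```

```bash
python3 st.py;python3 fl.py
```

```text
t 18.80 pos [ 518.8 -231.3   99.2] yaw 48.48 F [1.   2.41 5.57] M [ 0.4   -0.013  0.268] J6e -0.6750 gap 15.0 J6 12.3
stopper [271.18 132.43] 92 rel place x,y [ 3.71 12.18]
```

Request:
{"name": "jog_arm", "arguments": {
  "plan": [
    [[0,0,3],[0,0,0],-1],
    [[0,0,6],[0,0,0],-1]
  ]
}}

```text
time: 19.1
tool_pos: [518.8, -231.2, 99.2]
tcp_rot: [180.0, -0.0, 42.5]
ft_force: [0.9, 2.8, 4.8]
finger_gap: 14.7
```

```bash
python3 st.py;python3 fl.py
```

```text
t 19.10 pos [ 518.8 -231.2   99.2] yaw 42.49 F [0.94 2.84 4.84] M [ 0.426 -0.04   0.233] J6e -0.6758 gap 14.7 J6 18.3
stopper [271.33 132.18] 92 rel place x,y [ 3.13 12.93]
```

Request:
{"name": "jog_arm", "arguments": {
  "plan": [
    [[0,0,3],[0,0,0],-1],
    [[0,0,6],[0,0,0],-1]
  ]
}}

```text
time: 19.4
tool_pos: [518.9, -231.3, 99.3]
tcp_rot: [180.0, -0.0, 36.5]
ft_force: [0.7, 2.8, 5.5]
finger_gap: 14.7
```

```bash
python3 st.py;python3 fl.py
```

```text
t 19.40 pos [ 518.9 -231.3   99.3] yaw 36.48 F [0.75 2.78 5.45] M [ 0.434 -0.089  0.242] J6e -0.6628 gap 14.7 J6 24.3
stopper [271.78 132.29] 90 rel place x,y [ 4.01 13.55]
```

Request:
{"name": "jog_arm", "arguments": {
  "plan": [
    [[0,0,3],[0,0,0],-1],
    [[0,0,6],[0,0,0],-1]
  ]
}}

```text
time: 19.7
tool_pos: [518.9, -231.3, 99.3]
tcp_rot: [180.0, -0.1, 30.5]
ft_force: [0.6, 2.5, 5.1]
finger_gap: 15.0
```

```bash
python3 st.py;python3 fl.py;python3 fl.py
```

```text
t 19.70 pos [ 518.9 -231.3   99.3] yaw 30.50 F [0.64 2.5  5.14] M [ 0.411 -0.078  0.268] J6e -0.6314 gap 15.0 J6 30.3
stopper [271.78 132.28] 92 rel place x,y [ 4.   13.57]
stopper [271.78 132.27] 90 rel place x,y [ 3.95 13.6 ]
```

The flask has stopped moving (13.55→13.57), so it is against the V-jaw and pressing began around yaw 36–38°. Next come small equal steps with a torque reading at each.

Request:
{"name": "jog_arm", "arguments": {
  "plan": [
    [[0,0,2],[0,0,0],-1]
  ]
}}

```text
time: 19.92
tool_pos: [518.9, -231.3, 99.3]
tcp_rot: [180.0, -0.1, 28.6]
ft_force: [0.7, 3.4, 5.1]
finger_gap: 14.9
```

```bash
python3 st.py
```

```text
t 19.93 pos [ 518.9 -231.3   99.3] yaw 28.56 F [0.71 3.42 5.12] M [ 0.401 -0.114  0.302] J6e -0.5749 gap 14.9 J6 32.2
```

Request:
{"name": "jog_arm", "arguments": {
  "plan": [
    [[0,0,2],[0,0,0],-1]
  ]
}}

```text
time: 20.05
tool_pos: [518.9, -231.3, 99.2]
tcp_rot: [180.0, -0.1, 26.5]
ft_force: [0.5, 2.4, 5.1]
finger_gap: 14.9
```

```bash
python3 st.py
```

```text
t 20.05 pos [ 518.9 -231.3   99.2] yaw 26.53 F [0.49 2.35 5.1 ] M [ 0.45  -0.104  0.315] J6e -0.2455 gap 14.9 J6 34.2
```

Request:
{"name": "jog_arm", "arguments": {
  "plan": [
    [[0,0,2],[0,0,0],-1]
  ]
}}

```text
time: 20.18
tool_pos: [518.9, -231.3, 99.2]
tcp_rot: [180.0, -0.1, 24.5]
ft_force: [1.4, 2.5, 4.5]
finger_gap: 14.9
```

```bash
python3 st.py; python3 fl.py
```

```text
t 20.18 pos [ 518.9 -231.3   99.2] yaw 24.53 F [1.45 2.51 4.49] M [ 0.376 -0.169  0.269] J6e -0.3065 gap 14.9 J6 36.3
stopper [271.7  132.23] 93 rel place x,y [ 3.72 13.53]
```

Visual tracking puts the start of pressing at about yaw 37–38.5°, and torque puts it slightly earlier. The target is about 0.37 rad beyond that, so yaw ≈17–18°. Steps of 2.5°.

Request:
{"name": "jog_arm", "arguments": {
  "plan": [
    [[0,0,2.5],[0,0,0],-1]
  ]
}}

```text
time: 20.35
tool_pos: [518.9, -231.3, 99.2]
tcp_rot: [180.0, -0.1, 22.0]
ft_force: [1.5, 3.0, 6.0]
finger_gap: 15.4
```

```bash
python3 st.py
```

```text
t 20.35 pos [ 518.9 -231.3   99.2] yaw 22.04 F [1.53 2.99 5.97] M [ 0.392 -0.138  0.293] J6e -0.7214 gap 15.4 J6 38.7
```

Request:
{"name": "jog_arm", "arguments": {
  "plan": [
    [[0,0,1.3],[0,0,0],-1]
  ]
}}

```text
time: 20.48
tool_pos: [518.9, -231.3, 99.2]
tcp_rot: [180.0, -0.1, 20.7]
ft_force: [1.2, 3.2, 4.9]
finger_gap: 15.1
```

```bash
python3 st.py
```

```text
t 20.48 pos [ 518.9 -231.3   99.2] yaw 20.73 F [1.24 3.24 4.87] M [ 0.465 -0.103  0.303] J6e 0.1010 gap 15.1 J6 40.0
```

Request:
{"name": "jog_arm", "arguments": {
  "plan": [
    [[0,0,1.3],[0,0,0],-1]
  ]
}}

```text
time: 20.6
tool_pos: [518.9, -231.3, 99.3]
tcp_rot: [180.0, -0.1, 19.4]
ft_force: [0.8, 3.0, 4.9]
finger_gap: 15.0
```

```bash
python3 st.py
```

```text
t 20.60 pos [ 518.9 -231.3   99.3] yaw 19.45 F [0.78 3.01 4.93] M [ 0.378 -0.141  0.331] J6e 0.0255 gap 15.0 J6 41.3
```

Request:
{"name": "jog_arm", "arguments": {
  "plan": [
    [[0,0,1.3],[0,0,0],-1]
  ]
}}

```text
time: 20.72
tool_pos: [518.9, -231.4, 99.3]
tcp_rot: [180.0, -0.1, 18.1]
ft_force: [1.9, 2.3, 4.8]
finger_gap: 15.3
```

```bash
python3 st.py; python3 fl.py
```

```text
t 20.73 pos [ 518.9 -231.4   99.3] yaw 18.14 F [1.92 2.32 4.84] M [ 0.434 -0.152  0.302] J6e -0.0662 gap 15.3 J6 42.6
stopper [271.79 132.29] 91 rel place x,y [ 4.02 13.58]
```

Torque in motion now averages about 0.30 (baseline 0.21), and both estimates give about 12–14 N. I'll stop here, release within the opening, and lift straight out.

Request:
{"name": "jog_arm", "arguments": {
  "plan": [
    [[0,0,0],[0,0,0],-0.6],
    [[0,0,0],[0,0,0],-0.4],
    [[0,0,0],[0,0,0],-0.1],
    [[0,0,0],[0,0,0],-0.1],
    [[0,0,0],[0,0,0],-0.1],
    [[0,0,0],[0,0,-0.02],-0.1],
    [[0,0,0],[0,0,-0.05],-0.1],
    [[0,0,0],[0,0,-0.09],-0.1],
    [[0,0,0],[0,0,-0.14],-0.1],
    [[0,0,0],[0,0,-0.19],-0.1],
    [[0,0,0],[0,0,-0.19],-0.1],
    [[0,0,0],[0,0,-0.19],-0.1]
  ]
}}

```text
time: 22.28
tool_pos: [518.4, -231.4, 289.8]
tcp_rot: [179.9, -0.1, 18.1]
ft_force: [0.6, -0.2, -1.4]
finger_gap: 38.4
```

```bash
python3 st.py; python3 fl.py
python3 - <<'E'
from bench import *; from h import *
ci=camera_info("wrist");p,d=snapshot("wrist"); cv2.imwrite("pics/w11.png",p)
hsv=cv2.cvtColor(p,cv2.COLOR_BGR2HSV);m=cv2.inRange(hsv,(0,100,60),(10,255,255))|cv2.inRange(hsv,(170,100,60),(180,255,255))
P,uv=pts(ci,d,(m>0)); k=(P[:,2]>108)&(P[:,2]<116)&(np.hypot(P[:,0]-518,P[:,1]+231)<40);P=P[k][:,:2]
r=cv2.minAreaRect(P.astype(np.float32));print(r,len(P));w,v=np.linalg.eigh(np.cov(P.T));print("bar yaw",np.degrees(np.arctan2(v[1,1],v[0,1])))
p,d=snapshot("scene");cv2.imwrite("pics/s11.png",p)
E
```

```text
t 22.27 pos [ 518.4 -231.4  289.8] yaw 18.07 F [ 0.59 -0.17 -1.36] M [-0.014 -0.016 -0.006] J6e -0.0004 gap 38.4 J6 42.7
stopper [271.85 132.2 ] 91 rel place x,y [ 3.82 13.86]
((518.9752807617188, -230.7447052001953), (44.72533416748047, 15.163178443908691), 18.448028564453125) 580
bar yaw -161.4880715415409
```

View pics/w11.png

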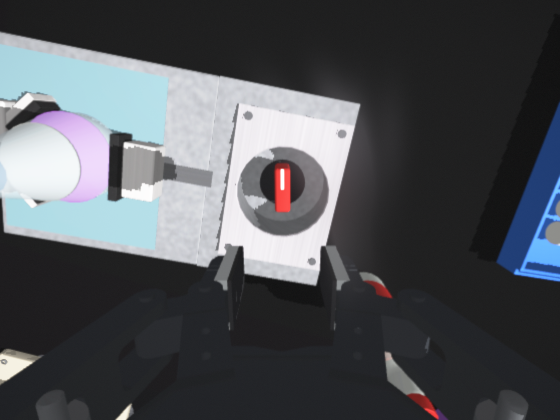

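View pics/s11.png

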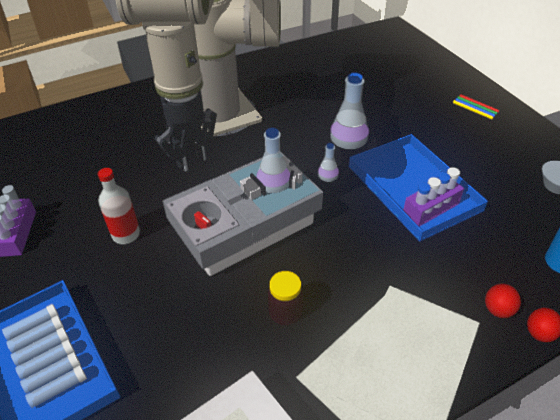

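The knob bar stayed at about 18.5° at wrist (282,187). The flask stands upright against the V-jaw at scene (272,160). The rack, jar and bottle are where they were, and the hand is clear. Handing in.

```bash
python3 -c "
from bench import *
print(hand_in())"
```

```text
the job is handed in; nothing more can be done
None
```

The flask stands clamped between the jaws on the shaker's deck. I handed the job in with the hand lifted clear, about 22 s into the 72 s allowed.

**Placing:** I took the flask from the blue tray by its neck and set it down on the deck. After release the wrist camera put its stopper about 2 mm from flask_place.

**Clamping:** I reached down through the guard's opening and turned the knob clockwise about 153° in one grip. The flask slid until it met the V-jaw, and I turned roughly 0.36 rad (about 20°) further.

**Last checks:**
- **Flask:** upright, and no longer moving while I tightened. The scene camera reads it about 14 mm from flask_place, with a few mm of calibration error in that view.
- **Knob:** the bar stayed where I left it after release, at about 18.5° yaw.
- **Bystanders:** the tube rack, jar and bottle look unmoved in the final scene picture; I did not measure them.
- **Hand:** the wrist reads close to zero load.

**Where checks disagreed:**
- **Start of pressing:** the camera track put it at about 37–38.5° of tool yaw, and the noisy wrist torque (0.21 rising to 0.30 N m) at about 42°. That makes the jaw force about 12–14 N, an estimate well inside the 8–20 N band.
- **Joint-6 effort:** this reading did not follow the load, so I did not rely on it.

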